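Move the parrot's fruit skewer from its cup to the foraging house

TASK

The parrot's stainless fruit skewer is standing in one of the two white cups; the other cup holds a long bar spoon. Pull the skewer up out of its cup and stand it upright in the round open pot on the porch of the orange foraging house, setting it down on the pot's floor rather than letting it drop. Leave its cup and the spoon standing where they are.

Things in the scene. Friction and masses are not known exactly. Their poses are not given: they have to be found in the camera images.
- skewer: stainless fruit skewer, 200 mm long, about 110 g, standing upright on its flat round foot (30 mm across, 6 mm thick) in a white cup; an 8 mm rod runs up to a plain cylindrical steel handle, 16 mm across, from 150 to 200 mm above the underside. Origin: centre of the foot's underside; z points up along the rod
- cup: loose white ceramic cup that holds the skewer: round, 80 mm high, 56 mm across at the base and 68 mm at the mouth, wall 4 mm, floor 6 mm thick, about 320 g. Origin: centre of its underside; z up. An identical cup holding the spoon stands at least 100 mm away
- spoon: stainless bar spoon, 204 mm tall, standing upright in the other white cup on a flat round foot like the skewer's, with its 36 mm round bowl at the top: a bystander. Origin: centre of the foot's underside; z up
- pot_floor (a point): centre of the inner floor of the round open pot on the porch of the orange foraging house (fixed), 16 mm above the shelf. The pot is 54 mm across inside, wider at the mouth, 46 mm deep. z up; -x points away from the house, roughly towards the cups. The house's front and eaves stand 57 mm behind the pot's centre (+x), its roof under 155 mm high. What lies between cups and pot is under 40 mm high

How it is judged (in metres and radians):
On the way:
1. the skewer is pulled up clear of its cup, its foot above the cup's mouth (z of skewer in the frame of cup above 0.082 m), for 0.1 s.
At the end, for the whole second after the job is handed in: The skewer stands at rest and released in the pot, its foot on the pot's floor (within 8 mm in height and 15 mm of the centre), upright within 10 degrees; its cup and the spoon still stand upright within 10 degrees and within 30 mm of where they began (horizontal distance between skewer and pot_floor below 0.015 m and z of skewer in the frame of pot_floor between -0.008 and 0.008 m and angle between each of skewer, cup, spoon's own z axis and vertical below 0.175 rad and linear speed of skewer below 0.03 m/s and distance of each of cup, spoon from where it was at the start of the episode below 0.03 m); the robot touches nothing.
It fails at once if the skewer is let fall (from more than about 18 mm) (contact force between the fingers and skewer below 0.05 N and linear speed of skewer above 0.6 m/s).
It fails at once if the skewer's cup is tipped over (angle between cup's own z axis and vertical above 0.5 rad).
It fails at once if the spoon is knocked askew or taken out (angle between spoon's own z axis and vertical above 0.175 rad or distance of spoon from where it was at the start of the episode above 0.03 m).
It also fails if it takes over 45 s, if anything falls off the work surface, if the arm or the gripper's body presses on something with over 40 N, if the wrist force passes 120 N, or if a joint passes its speed limit or range.

ROBOT

A 7-joint arm with a two-finger parallel gripper is mounted at the origin on the work surface. World frame = base frame: x ahead of the robot, y to its left, z up, the work surface at z = 0. Lengths are in mm, angles in rad, forces in N, time in s.
With the tool pointing down it reaches from about 400 to 875 mm from the base axis. Payload 4.4 kg.
Tool frame: the origin (TCP) lies at the very end of the fingers, on their centre line; the grasp point (between the pads) lies 19 mm behind it (ctrl.grasp_offset is the distance from the TCP to the grasp point, in mm); z points along the fingers, y is the line along which they close (so a half turn about z gives the same grasp; the last joint's range is limited). The gripper opens to 85 mm and grips with 20 to 120 N. Pads are 22 mm wide; open, the fingers measure 114 mm over their backs; the gripper's body (76 mm by 85 mm) begins 54 mm behind the grasp point. The pads swing forward as they close: fully open they stand 13 mm farther back than shut.
Start: joints at [-1.311, 0.628, 0.038, 1.517, -0.027, 0.996, -0.02], TCP at [208.02, 615.829, 231.313] pointing down, gripper open.
Joint ranges: [-3.06, 3.06], [-0.37, 2.12], [-1.25, 1.32], [0.18, 2.47], [-1.1, 4.24], [0.23, 1.98], [-2.94, 2.94]. Speed limits (rad/s): [2.57, 2.57, 3.14, 3.14, 3.14, 3.14, 3.14].

INTERFACE

Orientations are given as [roll, pitch, yaw] about the fixed x, y, z axes, in that order (R = Rz(yaw) Ry(pitch) Rx(roll)).
In Python, from cell import status, cams, ctrl gives the robot as it stands.
- The arm moves only by the tool move_arm, never from a script. Its argument "plan" is a list of rows, each a list of 3 entries, a list of its own where there are three numbers: the shift along the world's x, y, z in mm, then the turn, a rotation vector about the world's x, y, z in degrees, then the opening, from 0 (shut) to 1 (fully open). In form: [[[x, y, z], [wx, wy, wz], gripper], ...]. A call has 1 to 10 rows; each row shifts and turns the commanded pose from where the row before left it; what a row does not reach is not made up. A row lasts 1/8 s, in which the tool goes at most 62.5 mm and 10.7 degrees, less where a joint would pass 70% of its speed; a pose out of reach is approached as far as the arm can. A call with a gripper value outside its range is refused whole. The fingers move at their own pace and stop on an object; the grip force is fixed at half the most. Time passes only in rows, so rows that do not move let the fingers close. It gives the time, the measured TCP pose, the force, the opening and the grip force at its end, in the units of the state.
- status.read_state(): the state, without advancing time (a new reading comes with each control period).
- cams.get_image(name): name is "scene" or "side" or "wrist"; returns the picture (480x640x3 uint8, blue, green, red); there is no depth.
- cams.camera_params(name): a dict with "K" (3x3 intrinsics, pixels), "pose" (4x4, takes a point from camera to world coordinates); the wrist camera has in their place "tool_from_camera" (4x4, takes a point from camera to tool coordinates, whose origin is the TCP and whose axes are the flange's). Camera axes: x right, y down, z forward; pixel columns grow to the right and rows downward; lengths in mm; the calibration is good to about 2 mm. A picture is of the moment at which its call begins: read the wrist's pose just before it. camera_params takes no time and is no camera call.
- ctrl.finish_job(): hands the job in; it is judged then, once.
The state is a dict: "clock": time; "qpos": joint angles; "qd": joint speeds; "tau": joint torques, N m; "eef_pos": TCP position; "tool_rot": TCP orientation; "force": force on the tool from outside, world axes, zero at the start; "torque": the same for the moment, N m; "width": finger opening in mm; "gripper_force": force on a finger pad.
Only numpy, scipy, OpenCV 4.12 (cv2) and the standard library are available. Lean on these libraries where they do the work, as an engineer would, in place of code of your own. Each camera call takes 0.05 s, during which the arm holds its last target. There are 200 camera calls.

## Working session

There is one attempt and no reset: what is moved stays moved. The work goes in short steps, Python scripts to look and compute and a tool call to move; the robot and the scene stay as the last step left them, time stands still between calls to the robot, and variables do not carry over. Pictures are saved under pics/ and viewed, at most 10 in all, crops included, and the job is handed in when it is done.

Besides the shell and the picture viewer there is one more tool, called as name(argument=value, ...), one argument or row to a line, values as JSON. move_arm: Moves the arm, as the interface text tells. Its arguments: {"type":"object","properties":{"plan":{"type":"array","items":{"type":"array"}}},"required":["plan"]}

```bash
mkdir -p pics
python3 - <<'E'
from cell import status,cams,ctrl
import cv2,numpy as np
np.set_printoptions(suppress=True,precision=4)
for n in("scene","side"):
    cv2.imwrite(f"pics/{n}0.png",cams.get_image(n)); p=cams.camera_params(n); print(n,p["K"],p["pose"])
print(cams.camera_params("wrist"))
s=status.read_state();print(s)
E
```

```text
scene [[518.053    0.     313.2642]
 [  0.     518.053  232.3501]
 [  0.       0.       1.    ]] [[ -0.8602   0.3005  -0.412  910.1137]
 [  0.5098   0.5175  -0.6872 631.7825]
 [  0.0067  -0.8012  -0.5984 592.8943]
 [  0.       0.       0.       1.    ]]
side [[519.6971   0.     327.4553]
 [  0.     519.6971 235.8401]
 [  0.       0.       1.    ]] [[   0.7217   -0.5019    0.4766  146.7783]
 [  -0.6921   -0.5312    0.4886 -357.2123]
 [   0.0079   -0.6825   -0.7308  642.782 ]
 [   0.        0.        0.        1.    ]]
{'K': array([[354.2975,   0.    , 316.2581],
       [  0.    , 354.2975, 234.8273],
       [  0.    ,   0.    ,   1.    ]]), 'tool_from_camera': array([[   0.0001,   -0.9478,   -0.3188,   80.6105],
       [   1.    ,    0.0002,   -0.0003,   -0.0006],
       [   0.0004,   -0.3188,    0.9478, -142.7631],
       [   0.    ,    0.    ,    0.    ,    1.    ]])}
{'clock': 0.1, 'qpos': array([-1.3108,  0.6293,  0.0384,  1.5183, -0.027 ,  0.9963, -0.02  ]), 'qd': array([ 0.0026, -0.0006,  0.0014, -0.0028, -0.0001,  0.0014,  0.0005]), 'tau': array([  0.0031, -56.4535,   1.2305, -19.3973,   0.0113,   0.0055,
        -0.    ]), 'eef_pos': array([207.8145, 615.2822, 230.4778]), 'tool_rot': array([-3.1399,  0.    ,  2.8159]), 'force': array([-0.8599, -0.3304, -0.5016]), 'torque': array([-0.0405, -0.018 ,  0.0011]), 'gripper_force': 0.0, 'width': 85.293697476506}
```

View pics/scene0.png

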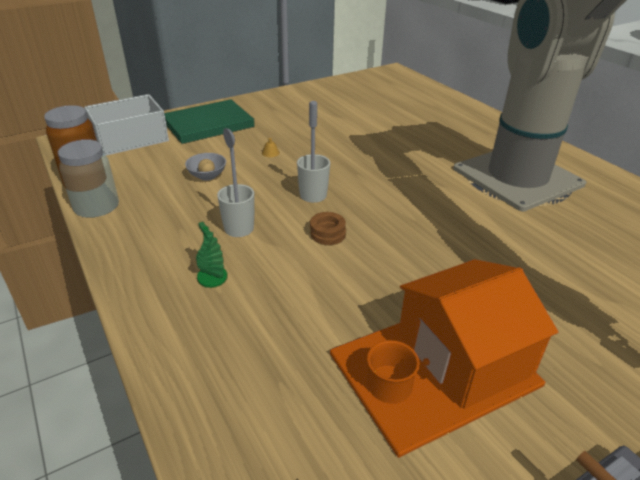

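View pics/side0.png

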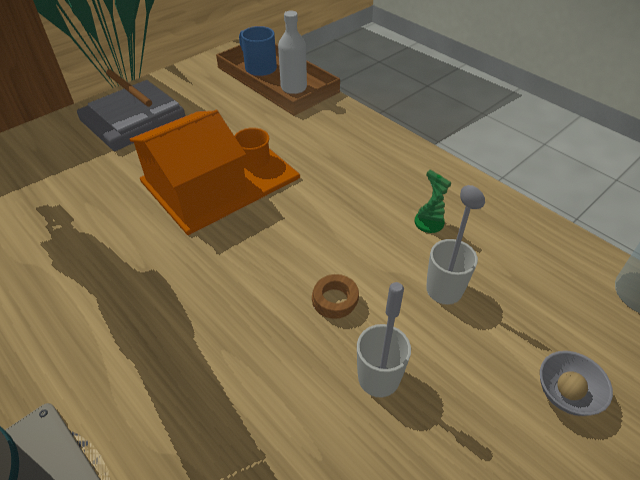

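The skewer is in the cup at scene (313,178) / side (383,360): its plain handle tops out at scene (313,103) and side (397,285). The spoon is in the other cup, with its bowl at side (473,197). The pot's mouth is at scene (393,358) and side (253,140). I'll enlarge these areas to get better pixel positions.

Run:
```python
import cv2,numpy as np
a=cv2.imread("pics/scene0.png");b=cv2.imread("pics/side0.png")
def c(i,x,y,w,h): return cv2.resize(i[y:y+h,x:x+w],(400,300),interpolation=cv2.INTER_CUBIC)
m=np.vstack([np.hstack([c(a,240,95,160,120),c(b,320,275,160,120)]),np.hstack([c(a,353,330,80,60+0),c(b,215,115,80,60)])])
cv2.imwrite("pics/m.png",m)
```

```text
(no output)
```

View pics/m.png

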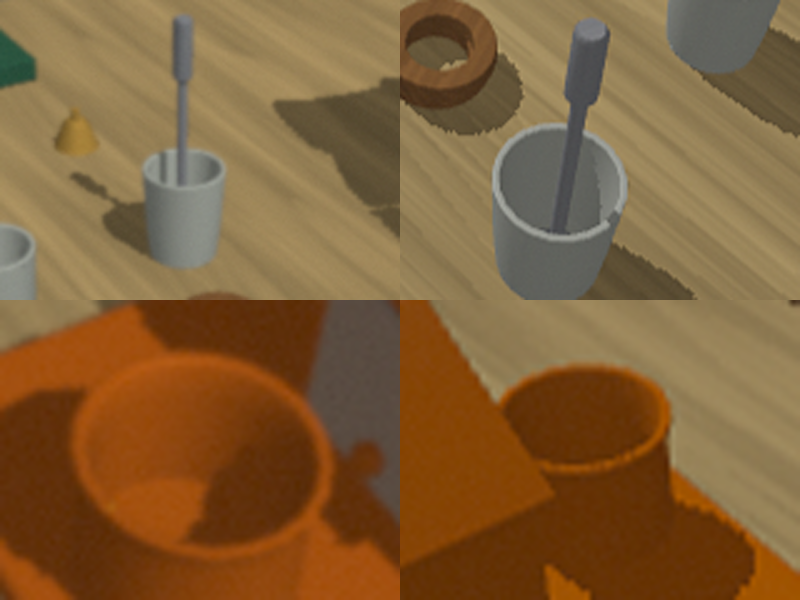

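Pixel positions from the crops:
- **Handle ends:** scene (313.2,102.6) and (313.2,127); side (396.4,285.8) and (392,315.4).
- **Pot rim extremes:** visible in both views.

Next I triangulate both.

```bash
cat > h.py <<'E'
import numpy as np,cv2
from cell import status,cams,ctrl
from scipy.optimize import least_squares
np.set_printoptions(suppress=True,precision=1)
P={n:cams.camera_params(n) for n in("scene","side")}
def ray(n,p,c=None):
    c=c or P[n]; T=np.array(c["pose"]); d=T[:3,:3]@np.linalg.inv(c["K"])@[p[0],p[1],1]; return T[:3,3],d/np.linalg.norm(d)
def onz(n,p,z,c=None):
    o,d=ray(n,p,c); return o+d*(z-o[2])/d[2]
def tri(a,b):
    (o,d),(q,e)=ray("scene",a),ray("side",b)
    s=np.linalg.lstsq(np.c_[d,-e],q-o,rcond=None)[0]; x,y=o+s[0]*d,q+s[1]*e
    return (x+y)/2,np.linalg.norm(x-y)
def circ(p):
    f=least_squares(lambda v:np.hypot(p[:,0]-v[0],p[:,1]-v[1])-v[2],[*p[:,:2].mean(0),30]); return f.x,np.abs(f.fun).max()
E
python3 - <<'E'
from h import *
print("top",tri((313.2,102.6),(396.4,285.8)),"bot",tri((313.2,127),(392,315.4)))
for n,p in(("scene",(313.2,102.6)),("side",(396.4,285.8))): print(onz(n,p,206))
for n,p in(("scene",(313.2,127)),("side",(392,315.4))): print(onz(n,p,156))
print("spoon",tri((229,133),(473,197)))
print("pot",tri((393.7,360.4),(252.4,138.6)))
A=np.array([(74,450),(334,470),(185,352),(210,555),(105,380),(285,385),(110,515),(310,525)])
B=np.array([(502,405),(670,415),(590,364),(580,472),(655,382),(650,450),(530,372)])
for z in (54,58,62,66,70):
  for n,Q,o in(("scene",A,(353,330)),("side",B-[400,0],(215,115))):
    q=np.array([onz(n,(o[0]+x/5,o[1]+(y-300)/5),z) for x,y in Q]); print(z,n,*circ(q))
# cup base
E
```

```text
top (array([ 434.9, -166.4,  204.6]), np.float64(1.33371782553261)) bot (array([ 433.2, -168.5,  153.5]), np.float64(1.224260396816101))
[ 436.3 -162.9  206. ]
[ 434.6 -167.4  206. ]
[ 435.6 -163.3  156. ]
[ 432.3 -169.7  156. ]
spoon (array([ 617.8, -137.7,  197.8]), np.float64(1.1475246135119141))
pot (array([595.6, 308.6,  59.3]), np.float64(3.9983715255680665))
54 scene [590.6 306.1  33.6] 0.47410207049153286
54 side [600.7 315.3  33.6] 2.2742478502076438
58 scene [592.9 308.5  33.3] 0.47058299780333357
58 side [597.6 310.7  33.3] 2.258797324347711
62 scene [595.3 310.9  33.1] 0.46706392454088075
62 side [594.5 306.2  33.1] 2.2433467989079645
66 scene [597.7 313.3  32.8] 0.4635448514639222
66 side [591.4 301.6  32.9] 2.2278962735146948
70 scene [600.1 315.8  32.6] 0.4600257783742876
70 side [588.3 297.   32.7] 2.2124457486236935
```

The numbers agree with the sizes given. The skewer is at about (434,-167) with its top at 205 mm. The pot is at about (595,309) with its rim near z 60, so its floor is near 16. On the way to the skewer I'll pass over the pot and check it with the wrist camera.

move_arm(
  plan=[
    [[43,-38,9],[0,0,0],1],
    [[43,-38,9],[0,0,0],1],
    [[43,-38,9],[0,0,0],1],
    [[43,-38,9],[0,0,0],1],
    [[43,-38,9],[0,0,0],1],
    [[43,-38,9],[0,0,0],1],
    [[43,-38,9],[0,0,0],1],
    [[43,-38,9],[0,0,0],1],
    [[0,0,0],[0,0,0],1],
    [[0,0,0],[0,0,0],1],
  ],
)

```text
clock: 1.35
eef_pos: [551.4, 312.0, 302.7]
tool_rot: [-3.141, -0.002, 2.815]
force: [-0.1, 0.3, -0.5]
width: 85.4
gripper_force: 0.0
```

```bash
cat >> h.py <<'E'
def wrist(name):
    from scipy.spatial.transform import Rotation as R
    s=status.read_state(); T=np.eye(4); T[:3,:3]=R.from_euler("xyz",s["tool_rot"]).as_matrix(); T[:3,3]=s["eef_pos"]
    im=cams.get_image("wrist"); cv2.imwrite(f"pics/{name}.png",im); c=cams.camera_params("wrist")
    c=dict(K=c["K"],pose=T@c["tool_from_camera"]); np.savez(f"{name}.npz",**c); return im,c,s
def load(name): return dict(np.load(f"{name}.npz"))
def proj(c,X):
    v=np.linalg.inv(c["pose"])@[*X,1]; u=c["K"]@v[:3]; return u[:2]/u[2]
E
python3 - <<'E'
from h import *
im,c,s=wrist("w1"); print(s["clock"],s["eef_pos"],s["tool_rot"],proj(c,(595,309,62)),proj(c,(595,309,16)))
E
```

```text
1.35 [551.4 312.  302.7] [-3.1 -0.   2.8] [326.2 230.1] [325.3 219. ]
```

View pics/w1.png

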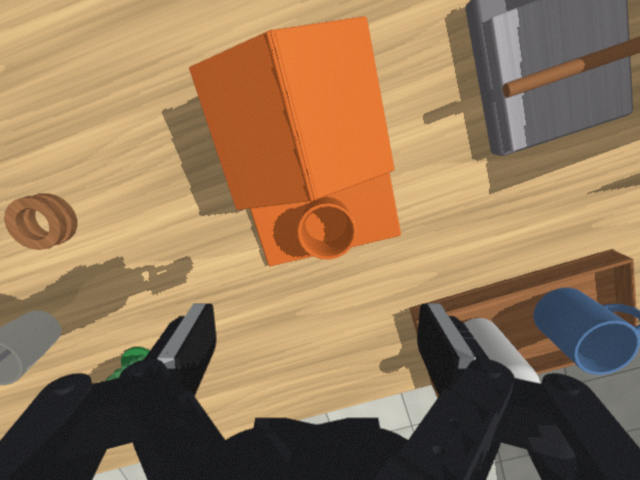

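The pot's mouth is at (326.5,228.5) px, against a prediction of (326,230). That puts its centre at about (594,309.5), with the house on its −x side. Next is the skewer.

move_arm(
  plan=[
    [[-13,-53,0],[0,0,0],1],
    [[-13,-53,0],[0,0,0],1],
    [[-13,-53,0],[0,0,0],1],
    [[-13,-53,0],[0,0,0],1],
    [[-13,-53,0],[0,0,0],1],
    [[-13,-53,0],[0,0,0],1],
    [[-13,-53,0],[0,0,0],1],
    [[-13,-53,0],[0,0,0],1],
    [[-13,-54,0],[0,0,0],1],
    [[0,0,0],[0,0,0],1],
  ],
)

```text
clock: 2.65
eef_pos: [433.6, -169.1, 303.4]
tool_rot: [-3.14, 0.0, 2.81]
force: [-0.9, 0.7, -0.1]
width: 85.5
gripper_force: 0.0
```

Run:
```python
from h import *
im,c,s=wrist("w2"); print(s["clock"],s["eef_pos"],s["tool_rot"],s["qpos"],proj(c,(434.5,-166.5,206)),proj(c,(434.5,-166.5,156)))
```

```text
2.65 [ 433.6 -169.1  303.4] [-3.1  0.   2.8] [ 0.2  0.3  0.2  1.9 -0.1  1.   1.6] [320.4 234.6] [319.8 215.9]
```

View pics/w2.png

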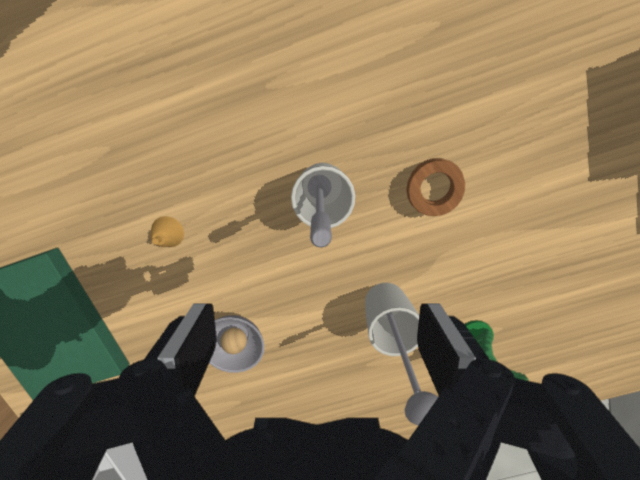

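The handle top is at (321,239), about 4 px from the prediction, so the skewer is at about (436.5,-166.5). The spoon is well clear. I descend so the pads sit around z 183, then close.

move_arm(
  plan=[
    [[1.5,1,-35],[0,0,0],1],
    [[1.5,1.5,-45],[0,0,0],1],
    [[0,0,-40],[0,0,0],1],
    [[0,0,-20],[0,0,0],1],
    [[0,0,0],[0,0,0],1],
    [[0,0,0],[0,0,0],0],
    [[0,0,0],[0,0,0],0],
    [[0,0,0],[0,0,0],0],
    [[0,0,0],[0,0,0],0],
    [[0,0,0],[0,0,0],0],
  ],
)

```text
clock: 3.95
eef_pos: [438.4, -164.0, 163.8]
tool_rot: [-3.142, 0.001, 2.815]
force: [-0.9, -0.3, 3.5]
width: 15.0
gripper_force: 59.4
```

The grip holds on about 16 mm with 59 N. I lift straight up.

move_arm(
  plan=[
    [[0,0,10],[0,0,0],0],
    [[0,0,20],[0,0,0],0],
    [[0,0,30],[0,0,0],0],
    [[0,0,30],[0,0,0],0],
    [[0,0,30],[0,0,0],0],
    [[0,0,15],[0,0,0],0],
    [[0,0,0],[0,0,0],0],
    [[0,0,0],[0,0,0],0],
  ],
)

```text
clock: 4.95
eef_pos: [437.4, -163.4, 297.7]
tool_rot: [3.142, -0.001, 2.816]
force: [-0.5, -0.0, -1.3]
width: 14.7
gripper_force: 58.8
```

Run:
```python
from h import *
s=status.read_state();print(s["clock"],s["eef_pos"],s["force"],s["width"])
a=cams.get_image("scene");b=cams.get_image("side")
cv2.imwrite("pics/l.png",np.hstack([cv2.resize(a[20:260,190:390],(400,480)),cv2.resize(b[160:400,300:500],(400,480))]))
```

```text
4.95 [ 437.4 -163.4  297.7] [-0.5 -0.  -1.3] 14.704633436781226
```

View pics/l.png

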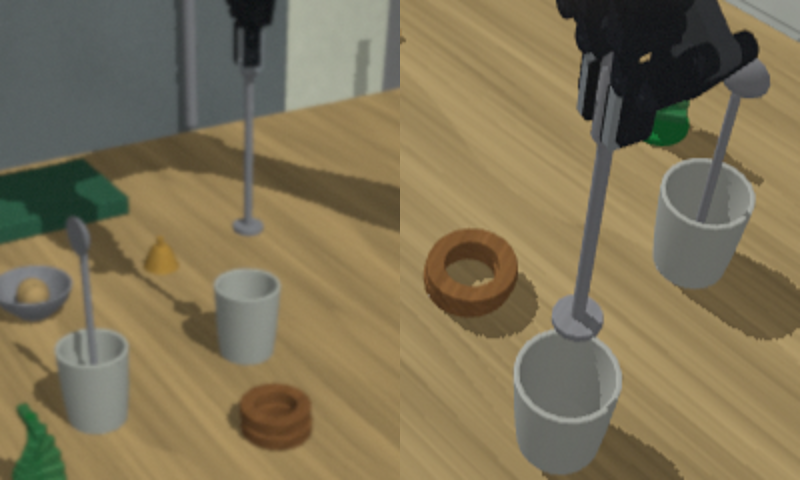

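The skewer is out of its cup, its foot at scene (314,134) and side (388,319), and both cups stand. I check the foot's position against the tool for tilt.

Run:
```python
from h import *
print(tri((314,134),(388.5,319.5)))
for n,p in(("scene",(314,134)),("side",(388.5,319.5))): print(onz(n,p,143))
```

```text
(array([ 433.7, -164.4,  140.4]), np.float64(1.2235405511048245))
[ 436.1 -159.3  143. ]
[ 432.8 -165.7  143. ]
```

The foot is directly under the tool, so the skewer hangs vertical. I carry it over the pot, foot at about 160 mm.

move_arm(
  plan=[
    [[9,26,10],[0,0,0],0],
    [[17.5,52.5,10],[0,0,0],0],
    [[17.5,52.5,0],[0,0,0],0],
    [[17.5,52.5,0],[0,0,0],0],
    [[17.5,52.5,0],[0,0,0],0],
    [[17.5,52.5,0],[0,0,0],0],
    [[17.5,52.5,0],[0,0,0],0],
    [[17.5,52.5,0],[0,0,0],0],
    [[17.5,52.5,0],[0,0,0],0],
    [[9.5,26.5,0],[0,0,0],0],
  ],
)

```text
clock: 6.3
eef_pos: [595.8, 312.8, 316.3]
tool_rot: [-3.141, -0.003, 2.82]
force: [0.5, -0.3, -1.1]
width: 14.8
gripper_force: 58.9
```

move_arm(
  plan=[
    [[0,0,0],[0,0,0],0],
    [[0,0,-20],[0,0,0],0],
    [[0,0,-30],[0,0,0],0],
    [[0,0,-20],[0,0,0],0],
    [[0,0,0],[0,0,0],0],
  ],
)

```text
clock: 6.92
eef_pos: [595.2, 306.6, 246.1]
tool_rot: [-3.137, -0.003, 2.814]
force: [0.2, -0.6, 0.1]
width: 14.6
gripper_force: 58.8
```

Run:
```python
from h import *
im,c,s=wrist("w3")
print(s["clock"],s["eef_pos"],s["force"],s["width"])
a=cams.get_image("scene");b=cams.get_image("side")
cv2.imwrite("pics/p.png",np.hstack([cv2.resize(a[240:440,310:470],(400,500)),cv2.resize(b[20:220,180:340],(400,500))]))
```

```text
6.925 [595.2 306.6 246.1] [ 0.2 -0.6  0.1] 14.598736411383058
```

View pics/p.png

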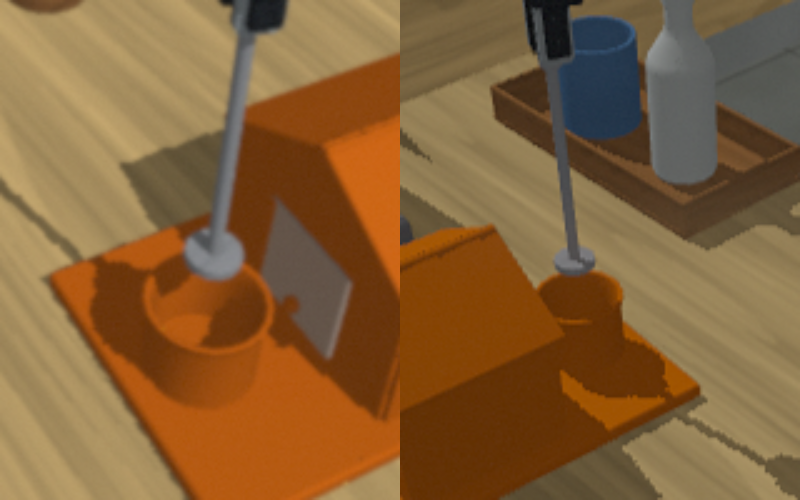

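The foot is at scene (396,342.4) and side (250,124.8), just above the pot's mouth. I compare the two centres in the same cameras.

Run:
```python
from h import *
print(tri((396,342.4),(250,124.8)))
for n,p,q in(("scene",(396,342.4),(393.7,360.4)),("side",(250,124.8),(252.4,138.6))): print(n,onz(n,p,91),onz(n,q,61))
```

```text
(array([593.9, 307.1,  91.4]), np.float64(2.4881599286282277))
scene [592.6 307.5  91. ] [595.  310.7  61. ]
side [595.1 306.7  91. ] [595.7 305.2  61. ]
```

The foot is within about 2 mm of the pot's centre, with about 72 mm to go. I lower it, slowly at the end.

move_arm(
  plan=[
    [[1,1,-10],[0,0,0],0],
    [[0,0,-15],[0,0,0],0],
    [[0,0,-15],[0,0,0],0],
    [[0,0,-15],[0,0,0],0],
    [[0,0,-7],[0,0,0],0],
    [[0,0,-3],[0,0,0],0],
    [[0,0,0],[0,0,0],0],
    [[0,0,0],[0,0,0],0],
  ],
)

```text
clock: 8.07
eef_pos: [597.9, 310.0, 183.9]
tool_rot: [3.141, 0.001, 2.816]
force: [-0.4, 0.3, -0.7]
width: 14.8
gripper_force: 58.9
```

move_arm(
  plan=[
    [[0,0,-2],[0,0,0],0],
    [[0,0,-2],[0,0,0],0],
    [[0,0,0],[0,0,0],0],
    [[0,0,0],[0,0,0],0],
  ],
)

```text
clock: 8.57
eef_pos: [597.5, 309.8, 179.3]
tool_rot: [3.142, -0.0, 2.816]
force: [0.2, 0.5, -1.2]
width: 14.4
gripper_force: 58.9
```

Foot is near z 21.5 with no contact yet. I continue in 1 mm steps and watch the force.

move_arm(
  plan=[
    [[0,0,-1],[0,0,0],0],
    [[0,0,-1],[0,0,0],0],
    [[0,0,-1],[0,0,0],0],
    [[0,0,0],[0,0,0],0],
  ],
)

```text
clock: 9.07
eef_pos: [597.4, 309.8, 176.2]
tool_rot: [-3.141, -0.0, 2.816]
force: [-0.3, -0.4, -1.5]
width: 14.8
gripper_force: 58.9
```

move_arm(
  plan=[
    [[0,0,-1],[0,0,0],0],
    [[0,0,0],[0,0,0],0],
  ],
)

```text
clock: 9.32
eef_pos: [597.5, 309.8, 175.2]
tool_rot: [-3.141, -0.0, 2.816]
force: [-0.1, 0.2, -1.4]
width: 14.5
gripper_force: 58.9
```

move_arm(
  plan=[
    [[0,0,-1],[0,0,0],0],
    [[0,0,0],[0,0,0],0],
  ],
)

```text
clock: 9.57
eef_pos: [597.4, 309.8, 174.2]
tool_rot: [-3.141, -0.0, 2.816]
force: [0.8, -0.1, -1.8]
width: 14.4
gripper_force: 58.9
```

move_arm(
  plan=[
    [[0,0,-1],[0,0,0],0],
    [[0,0,0],[0,0,0],0],
  ],
)

```text
clock: 9.82
eef_pos: [597.8, 309.9, 173.9]
tool_rot: [3.141, 0.001, 2.816]
force: [-0.1, -0.6, 3.6]
width: 14.7
gripper_force: 59.3
```

move_arm(
  plan=[
    [[0,0,-0.7],[0,0,0],0],
    [[0,0,0],[0,0,0],0],
  ],
)

```text
clock: 10.07
eef_pos: [598.0, 309.9, 173.9]
tool_rot: [3.141, 0.001, 2.816]
force: [-0.8, -0.8, 7.2]
width: 14.5
gripper_force: 59.9
```

The foot meets the floor at z 16.1, as expected. I ease off, open gently and rise.

move_arm(
  plan=[
    [[0,0,0.8],[0,0,0],0],
    [[0,0,0],[0,0,0],0.25],
    [[0,0,0],[0,0,0],0.4],
    [[0,0,0],[0,0,0],0.7],
    [[0,0,0],[0,0,0],1],
    [[0,0,0],[0,0,0],1],
    [[0,0,0],[0,0,0],1],
    [[0,0,0],[0,0,0],1],
  ],
)

```text
clock: 11.08
eef_pos: [597.5, 309.9, 173.4]
tool_rot: [3.142, -0.0, 2.816]
force: [0.2, -0.1, -0.2]
width: 85.2
gripper_force: 0.0
```

move_arm(
  plan=[
    [[0,0,10],[0,0,0],1],
    [[0,0,25],[0,0,0],1],
    [[0,0,35],[0,0,0],1],
    [[0,0,35],[0,0,0],1],
    [[0,0,15],[0,0,0],1],
    [[0,0,0],[0,0,0],1],
    [[0,0,0],[0,0,0],1],
  ],
)

```text
clock: 11.95
eef_pos: [596.7, 309.5, 291.8]
tool_rot: [-3.14, -0.002, 2.816]
force: [-0.3, -0.1, -0.4]
width: 85.5
gripper_force: 0.0
```

Run:
```python
from h import *
im,c,s=wrist("w4")
print(s["clock"],s["eef_pos"],s["force"],s["width"])
a=cams.get_image("scene");b=cams.get_image("side")
cv2.imwrite("pics/e.png",np.hstack([cv2.resize(a[80:440,180:480],(400,480)),cv2.resize(b[40:400,180:480],(400,480))]))
```

```text
11.95 [596.7 309.5 291.8] [-0.3 -0.1 -0.4] 85.53250816019066
```

View pics/e.png

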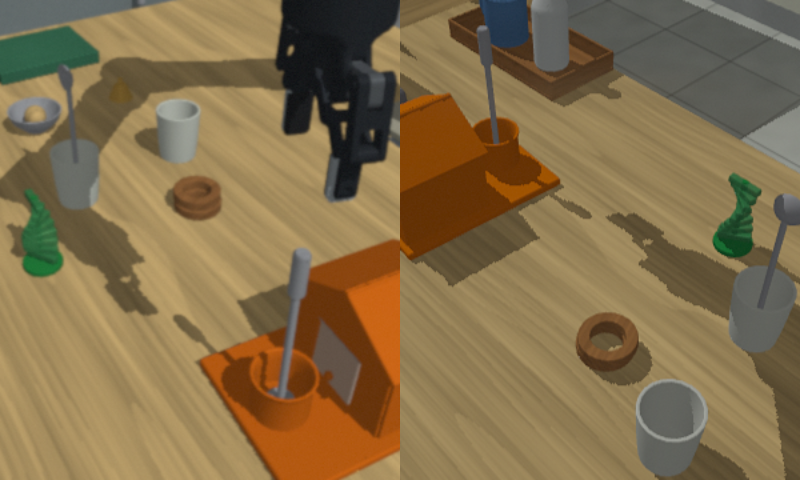

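The skewer stands upright in the pot, with its foot on the floor at crop (282,392) on the left and its handle free. Its cup and the spoon stand where they were, and the gripper is clear of everything.

```bash
python3 -c "
from cell import ctrl
print(ctrl.finish_job())"
```

```text
the job is handed in; nothing more can be done
None
```

The skewer now stands upright and released on the pot's floor, its cup and the spoon look undisturbed in the last pictures, and I've handed the job in; no verdict came back.

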